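# Plug the reading lamp into its base

### The arm

A 6-joint arm with a two-finger parallel gripper is mounted at the origin on the work surface. World frame = base frame: x ahead of the robot, y to its left, z up, the work surface at z = 0. Lengths are in m, angles in rad, forces in N, time in s.
With the tool pointing down it reaches from about 0.35 to 0.85 m from the base axis. Payload 8.1 kg.
Tool frame: the origin (TCP) lies at the very end of the fingers, on their centre line; the grasp point (between the pads) lies 19 mm behind it; z points along the fingers, y is the line along which they close (so a half turn about z gives the same grasp; the last joint's range is limited). The gripper opens to 93 mm and grips with 3 to 60 N. Pads are 15 mm wide; open, the fingers measure 128 mm over their backs; the gripper's body (75 mm by 188 mm) begins 65 mm behind the grasp point.
Start: joints at [1.08, 0.13, 1.488, -0, 1.523, -0.085], TCP at [0.237, 0.551, 0.219] pointing down, gripper open.
Joint ranges: [-2.96, 2.96], [-0.89, 2.26], [0.02, 2.5], [-1.34, 4.48], [0, 2.73], [-2.66, 2.66]. Speed limits (rad/s): [2.39, 2.39, 2.79, 3.14, 3.14, 3.14].

### API

Orientations are given as a rotation vector (axis times angle).
In Python, from plant import monitor, eyes, ticket gives the robot as it stands.
- The arm moves only by the tool arm_command, never from a script. Its argument "deltas" is a list that holds one entry, the list of rows, each a list of 6 numbers: the shift along the world's x, y, z in cm, then the turn, a rotation vector about the world's x, y, z in degrees. In form: [[[tx, ty, tz, rx, ry, rz], ...]]. A call has 1 to 12 rows; each row shifts and turns the commanded pose from where the row before left it; what a row does not reach is not made up. A row lasts 1/12 s, in which the tool goes at most 41.7 mm and 7.16 degrees, less where a joint would pass 70% of its speed; a pose out of reach is approached as far as the arm can. A call is refused whole if a number of a shift passes 4.17 or a number of a turn 7.16, either way. A call with a gripper value outside its range is refused whole. "gripper" is the opening, from -1 (shut) to 1 (fully open), set as the call begins (left out, the last holds). The fingers move at their own pace and stop on an object; "squeeze" is the grip in N (left out, the last holds). Time passes only in rows, so rows that do not move let the fingers close. It gives the time, the measured TCP pose, the force, the opening and the grip force at its end, in the units of the state.
- monitor.read_state(): the state, without advancing time (a new reading comes with each control period).
- eyes.read_camera(name): name is "side" or "top" or "wrist"; returns the picture (480x640x3 uint8, blue, green, red); there is no depth.
- eyes.camera_model(name): a dict with "fx", "fy", "cx", "cy" (pixels), "rvec" (rotation vector, rad) and "tvec" (3), from world to camera coordinates, as OpenCV has them. Camera axes: x right, y down, z forward; pixel columns grow to the right and rows downward; lengths in m; the calibration is good to about 2 mm. The wrist camera is an equidistant fisheye: a pixel r from the principal point sees the ray r / f radians off the axis. A picture is of the moment at which its call begins: read the wrist's pose just before it. camera_model takes no time and is no camera call; for the wrist camera it gives the pose at the moment of the call.
- ticket.close_job(): hands the job in; it is judged then, once.
The state is a dict: "t": time; "q": joint angles; "dq": joint speeds; "joint_torque": joint torques, N m; "tool_pos": TCP position; "orientation": TCP orientation; "force": force on the tool from outside, world axes, zero at the start; "wrist_torque": the same for the moment, N m; "opening": finger opening in m; "gripper_force": force on a finger pad.
Only numpy, scipy, OpenCV 4.12 (cv2) and the standard library are available. Lean on these libraries where they do the work, as an engineer would, in place of code of your own. Each camera call takes 0.05 s, during which the arm holds its last target. There are 200 camera calls.

### The job

Set up the reading lamp: lift it upright out of its charging dock and slide its stem down into the post holder of the weighted base, over the sprung plunger in its side, until the plunger has snapped into the stem's groove and the collar sits fully home on the holder's rim, with the light bar pointing at the middle of the open book. The holder's column may stand higher or lower, so feel for the end: a moderate push gets past the plunger, and the lamp must not be rammed home. Do not shove the base along the table, leave everything else where it is, and let go of the lamp.

Things in the scene. Friction and masses are not known exactly. Their poses are not given: they have to be found in the camera images.
- lamp: lamp, 212 mm high, 0.29 to 0.45 kg: brass stem, grey head and light bar on top. Origin: centre of the stem's rounded foot; z up the stem, x along the light bar to its free end. Stem 18 mm thick up to the collar (32 mm across, 55 to 61 mm above the foot; its underside is the stop), 16 mm above. The foot tapers over 12 mm like a bullet. Groove 38 to 46.5 mm above the foot, 12 mm thick there
- lamp_grip (a point): point on the stem's axis in the lamp's head, 197 mm above the foot: where to take the lamp from above. The head is a block 36 mm long (x), 24 mm wide (y) and 32 mm high (180 to 212 mm above the foot); grip across the 24 mm. Axes as the lamp's
- bar_tip (a point): free end of the light bar, 166 mm from the stem's axis and 194 mm above the foot; the bar is 20 mm wide and 12 mm high
- base: the lamp's weighted base, loose on the table: grey disc 140 mm across, 20 mm high, 2.85 kg in all, origin under its centre, z up. In its middle a clamped column ends in the post holder: steel tube 36 mm across, bore 19.2 mm wide and 60 mm deep, open at the top. The rim is 80 to 110 mm above the table, as the last user set it: its height is not reported. Home, the foot is 55 mm below the rim
- plunger (a joint): spring plunger, 14 mm below the rim on the base's +y side (red knob 37 to 49 mm from the axis): 0 fully out, about 3 mm while riding on the stem, under 1 mm snapped into the groove. Round nose, 3.5 mm radius, to 4.5 mm from the bore's axis; spring 5 N plus 0.5 N per mm. The foot lifts it with 7 to 12 N, riding takes 2 to 6 N; it snaps in 0 to 2 mm before the collar lands hard
- dock_mouth (a point): centre of the mouth of the charging dock, a fixed dark wooden block 84 x 84 x 64 mm with a hole 21 mm wide and 58 mm deep; the lamp starts upright in it, collar on its top, foot 9 mm above the table. Nothing grips it there
- book: open book lying flat and fixed on the far side of the base, 200 x 266 mm and 14 mm high, origin under its middle (on the spine)
- mug: white mug, about 80 mm across and 92 mm high, with a handle; a bystander; origin under its centre
- remote: black remote control, 44 x 150 x 16 mm, lying flat between dock and base; a bystander; origin under its centre
- glasses_case: blue spectacle case, 160 x 62 x 43 mm; a bystander; origin under its centre
- lemon_basket: round woven basket of lemons, about 240 mm across and 115 mm high; a bystander; origin under its centre
- lemon: single yellow lemon, about 60 mm thick and 85 mm long; a bystander; origin under its centre
- magazines: stack of magazines, about 210 x 170 x 40 mm, beside the dock on the far side from the robot; a bystander; origin under its centre
Things that resemble listed ones, but are neither listed nor needed, are in the scene too. Leave any purple look-alike of the part that bears dock_mouth alone.

How it is judged:
By the outcome, as a careful person would: the job done as asked, in the order asked, and still so for the second after the job is handed in, with the robot touching nothing.
It also fails if it takes over 62 s, if anything falls off the work surface, if the arm or the gripper's body presses on something with over 40 N, if the wrist force passes 120 N, or if a joint passes its speed limit or range.

## Working session

There is one attempt and no reset: what is moved stays moved. The work goes in short steps, Python scripts to look and compute and a tool call to move; the robot and the scene stay as the last step left them, time stands still between calls to the robot, and variables do not carry over. Pictures are saved under pics/ and viewed, at most 10 in all, crops included, and the job is handed in when it is done.

Besides the shell and the picture viewer there is one more tool, called after "Request:" as name(argument=value, ...), one argument or row to a line, values as JSON. arm_command: Moves the arm, as the interface text tells. Its arguments: {"type":"object","properties":{"deltas":{"type":"array"},"gripper":{"type":"number"},"squeeze":{"type":"number"}},"required":["deltas"]}

```bash
mkdir -p pics; ls; cat > h.py <<'E'
import cv2, numpy as np
from plant import monitor, eyes, ticket
def cam(n):
    m=eyes.camera_model(n); R=cv2.Rodrigues(np.array(m["rvec"],float))[0]; t=np.array(m["tvec"],float)
    return m,R,t
def ray(n,u,v,c=None):
    m,R,t=c or cam(n); x=(u-m["cx"])/m["fx"]; y=(v-m["cy"])/m["fy"]
    if n=="wrist":
        r=np.hypot(x,y); d=np.array([np.sin(r)*x/(r+1e-12),np.sin(r)*y/(r+1e-12),np.cos(r)])
    else: d=np.array([x,y,1.])
    return -R.T@t, R.T@d/np.linalg.norm(d)
def onz(n,u,v,z,c=None):
    o,d=ray(n,u,v,c); return o+d*(z-o[2])/d[2]
def proj(n,P,c=None):
    m,R,t=c or cam(n); p=R@np.array(P,float)+t
    if n=="wrist":
        a=np.arctan2(np.hypot(p[0],p[1]),p[2]); s=a/np.hypot(p[0],p[1]); return np.array([m["cx"]+m["fx"]*p[0]*s,m["cy"]+m["fy"]*p[1]*s])
    return np.array([m["cx"]+m["fx"]*p[0]/p[2],m["cy"]+m["fy"]*p[1]/p[2]])
def tri(n1,p1,n2,p2):
    o1,d1=ray(n1,*p1);o2,d2=ray(n2,*p2)
    s=np.linalg.lstsq(np.c_[d1,-d2],o2-o1,rcond=None)[0]; a=o1+d1*s[0];b=o2+d2*s[1]
    return (a+b)/2,np.linalg.norm(a-b)
E
python3 - <<'E'
from h import *
for n in("side","top","wrist"):
    c=cam(n); im=eyes.read_camera(n); cv2.imwrite(f"pics/{n}0.png",im)
    print(n,{k:np.round(v,3) for k,v in c[0].items()}, np.round(-c[1].T@c[2],3))
s=monitor.read_state(); print({k:np.round(v,3) for k,v in s.items()})
E
```

```text
pics
side {'fx': np.float64(556.539), 'fy': np.float64(556.539), 'cx': np.float64(311.668), 'cy': np.float64(241.062), 'rvec': array([ 2.3  , -0.735,  0.265]), 'tvec': array([-0.462,  0.283,  1.664])} [-0.131 -1.03   1.408]
top {'fx': np.float64(576.759), 'fy': np.float64(576.759), 'cx': np.float64(317.078), 'cy': np.float64(243.113), 'rvec': array([ 2.163, -2.172,  0.099]), 'tvec': array([-0.08 ,  0.534,  1.555])} [ 0.379 -0.094  1.599]
wrist {'fx': np.float64(371.648), 'fy': np.float64(371.648), 'cx': np.float64(319.585), 'cy': np.float64(243.253), 'rvec': array([-2.433, -1.603, -0.211]), 'tvec': array([-0.601, -0.03 ,  0.39 ])} [0.171 0.581 0.383]
{'t': np.float64(0.15), 'q': array([ 1.08 ,  0.131,  1.489, -0.   ,  1.523, -0.085]), 'dq': array([ 0.002, -0.002, -0.003,  0.002, -0.001,  0.   ]), 'joint_torque': array([ 0.0000e+00, -5.6048e+01, -4.9233e+01,  7.7000e-02,  3.0000e-02,
       -0.0000e+00]), 'tool_pos': array([0.237, 0.551, 0.218]), 'orientation': array([-6.330e-01, -3.077e+00,  2.000e-03]), 'force': array([0.167, 0.29 , 0.065]), 'wrist_torque': array([0.012, 0.006, 0.046]), 'gripper_force': np.float64(0.0), 'opening': np.float64(0.093)}
```

View pics/side0.png

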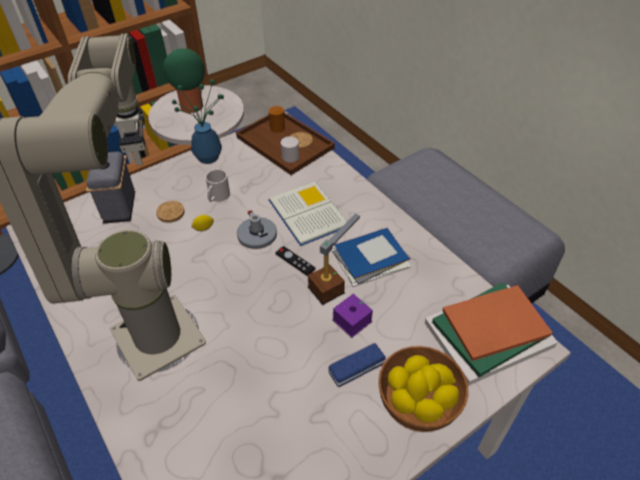

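View pics/top0.png

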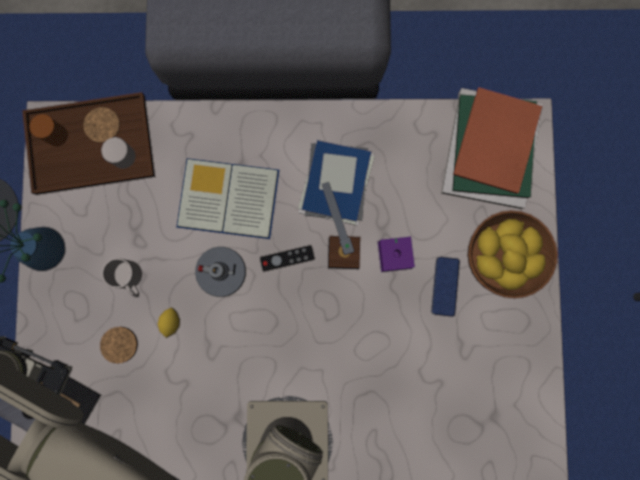

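Side view: the lamp stands in the brown dock at (326,285), with its head near (327,243) and the bar tip near (355,218). The base disc is at (257,232), with a red mark at about (250,212).
Top view: dock (344,252), lamp bar from (347,248) to (326,185), base (220,271), book (229,198), remote (287,258).
What could be mistaken: the dock is either the brown block (top 344,252 / side 326,285) or the purple block (396,254 / 352,314), and I take the brown one because it is dark wood and holds the lamp. There is only one lamp and one base disc. The red-tipped remote (266,265) is not the plunger knob. I'll check the choice in one close crop.

```bash
python3 - <<'E'
from h import *
t=cv2.imread("pics/top0.png"); s=cv2.imread("pics/side0.png")
def cr(im,u0,v0,w,h,k): return cv2.resize(im[v0:v0+h,u0:u0+w],None,fx=k,fy=k,interpolation=cv2.INTER_CUBIC)
a=cr(t,185,170,190,140,4)[:300*2][:, :760]
# montage: top-dock, top-base, side-dock, side-base at 5x (80x60 -> 400x300)
m=np.vstack([np.hstack([cr(t,305,180,80,60+30,3.33)[:300,:266], cr(t,190,240,60,60,5)[:300,:266],cr(s,300,210,60,100,3)[:300,:180]]) ,
 np.hstack([cr(s,230,200,60,60,5)[:300,:300], cr(s,305,250,60,60,5)[:300,:300],np.zeros((300,112,3),np.uint8)])[:,:712]])if 1 else 0
print(m.shape); cv2.imwrite("pics/crop1.png",m)
E
```

```text
(600, 712, 3)
```

View pics/crop1.png

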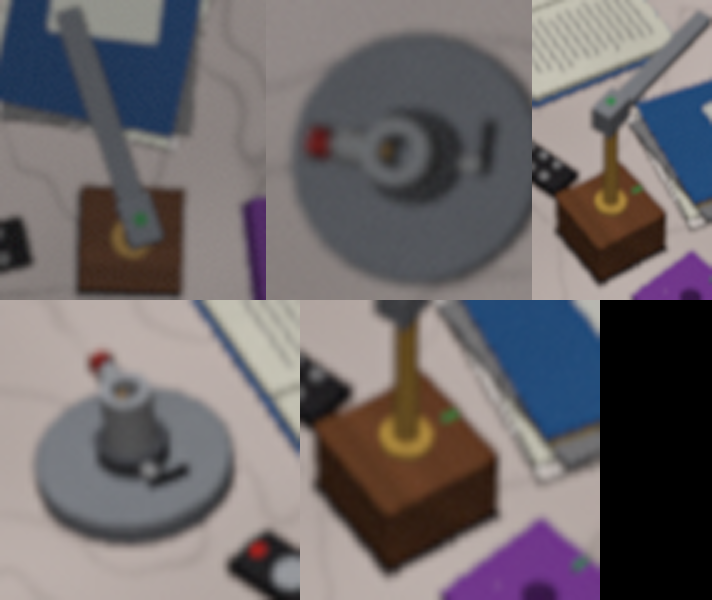

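```bash
python3 - <<'E'
from h import *
np.set_printoptions(precision=4,suppress=True)
print("head dot",*tri("top",(347,245.8),"side",(326,243.3)), onz("top",347,245.8,.221))
print("bar tip",*tri("top",(326,184.2),"side",(357,215.7)), onz("top",326,184.2,.209))
print("rim",*tri("top",(215.8,270),"side",(255,218)))
print("knob",*tri("top",(200.8,268.4),"side",(250,212.4)))
print("disc",onz("top",219.8,271.7,.02))
print("collar top",onz("top",305+131/3.33,180+240/3.33,.07), onz("side",300+78/3,210+201/3,.07), onz("side",305+106/5,250+136/5,.07))
b=[onz("top",*p,.014) for p in[(187,159),(279,168),(270,238),(177,229)]]; print(np.array(b),np.mean(b,0)); print([np.linalg.norm(b[i]-b[i-1]) for i in range(4)])
# dock top square by mask
t=cv2.imread("pics/top0.png");s=cv2.imread("pics/side0.png")
def big(m): 
    c=max(cv2.findContours(m.astype(np.uint8),0,2)[0],key=cv2.contourArea); return c
roi=np.zeros(t.shape[:2],bool); roi[232:275,322:368]=1
h=cv2.cvtColor(t,cv2.COLOR_BGR2HSV); m=((h[...,0]<18)&(h[...,1]>90)&roi)
r=cv2.minAreaRect(big(m)); print(r, onz("top",*r[0],.064), [onz("top",*p,.064)[:2] for p in cv2.boxPoints(r)])
for n,im,P in(("top",t,(200.8,268.4)),("side",s,(250,212.4))):
    h=cv2.cvtColor(im,cv2.COLOR_BGR2HSV); m=((h[...,0]<8)|(h[...,0]>172))&(h[...,1]>130)
    k=np.zeros_like(m); k[int(P[1])-7:int(P[1])+8,int(P[0])-7:int(P[0])+8]=1
    v,u=np.nonzero(m&k); print(n,"red",u.mean(),v.mean(),len(u))
# disc ellipse in top
h=cv2.cvtColor(t,cv2.COLOR_BGR2HSV); roi=np.zeros(t.shape[:2],bool); roi[240:302,188:252]=1
print("disc hsv",h[285,220],"table",h[298,192])
E
```

```text
head dot [ 0.5087 -0.1561  0.2206] 0.0015360313774872444 [ 0.508  -0.1557  0.221 ]
bar tip [ 0.6624 -0.1066  0.2033] 0.0013612120663047205 [ 0.6607 -0.1062  0.209 ]
rim [0.4596 0.1846 0.077 ] 0.001983874699996468
knob [0.4642 0.2265 0.0677] 0.0012960809590470343
disc [0.4571 0.1845 0.02  ]
collar top [ 0.5054 -0.1552  0.07  ] [ 0.5078 -0.1592  0.07  ] [ 0.5078 -0.1602  0.07  ]
[[0.7741 0.2818 0.014 ]
 [0.7469 0.0234 0.014 ]
 [0.55   0.0478 0.014 ]
 [0.5763 0.306  0.014 ]] [0.6618 0.1647 0.014 ]
[np.float64(0.19926509442656093), np.float64(0.2598567394342752), np.float64(0.19844265578515283), np.float64(0.2595403608810889)]
((343.5, 252.0), (30.0, 29.0), 90.0) [ 0.5061 -0.1532  0.064 ] [array([ 0.5466, -0.1147]), array([ 0.5462, -0.1923]), array([ 0.4659, -0.1915]), array([ 0.4662, -0.1143])]
top red 200.07142857142858 268.14285714285717 14
side red 249.33333333333334 211.33333333333334 3
disc hsv [113  22  92] table [  3  17 135]
```

Brown dock confirmed: the brass collar sits on it and the bar points away from the robot at about 18°. The rim is about 78–80 mm high at (0.459,0.185). The knob lies toward +y, and the book middle is at (0.662,0.165). I'll move above the lamp.

Request:
arm_command(
  deltas=[
    [[1.13, -2.95, 0.4, 0, 0, 1.7], [1.13, -2.95, 0.4, 0, 0, 1.7], [1.13, -2.95, 0.4, 0, 0, 1.7], [1.13, -2.95, 0.4, 0, 0, 1.7], [1.13, -2.95, 0.4, 0, 0, 1.7], [1.13, -2.95, 0.4, 0, 0, 1.7], [1.13, -2.95, 0.4, 0, 0, 1.7], [1.13, -2.95, 0.4, 0, 0, 1.7], [1.13, -2.95, 0.4, 0, 0, 1.7], [1.13, -2.95, 0.4, 0, 0, 1.7], [1.13, -2.95, 0.4, 0, 0, 1.7], [1.13, -2.95, 0.4, 0, 0, 1.7]],
  ],
  gripper=1,
)

```text
t: 1.15
tool_pos: [0.3725, 0.1958, 0.2667]
orientation: [-0.075, -3.141, 0.0]
force: [0.1, -0.5, 0.5]
opening: 0.0926
gripper_force: 0.0
```

Request:
arm_command(
  deltas=[
    [[1.13, -2.95, 0.4, 0, 0, 1.7], [1.13, -2.95, 0.4, 0, 0, 1.7], [1.13, -2.95, 0.4, 0, 0, 1.7], [1.13, -2.95, 0.4, 0, 0, 1.7], [1.13, -2.95, 0.4, 0, 0, 1.7], [1.13, -2.95, 0.4, 0, 0, 1.7], [1.13, -2.95, 0.4, 0, 0, 1.7], [1.13, -2.95, 0.4, 0, 0, 1.7], [1.13, -2.95, 0.4, 0, 0, 1.7], [1.13, -2.95, 0.4, 0, 0, 1.7], [1.13, -2.95, 0.4, 0, 0, 1.7], [0, 0, 0, 0, 0, 0]],
  ],
)

```text
t: 2.15
tool_pos: [0.4976, -0.1318, 0.3104]
orientation: [0.43, -3.112, 0.003]
force: [1.4, 0.0, -0.1]
opening: 0.0932
gripper_force: 0.0
```

```bash
python3 - <<'E'
from h import *
np.set_printoptions(precision=4,suppress=True)
s=monitor.read_state(); print(s["t"],s["tool_pos"],s["orientation"],s["q"])
c=cam("wrist"); im=eyes.read_camera("wrist"); cv2.imwrite("pics/w1.png",im); print(c[0]["rvec"],c[0]["tvec"])
for P in[(.5085,-.156,.221),(.5085,-.156,.07),(.662,-.1065,.209)]: print(proj("wrist",P,c))
E
```

```text
2.15 [ 0.4976 -0.1318  0.3104] [ 0.4302 -3.1115  0.0027] [-0.3574 -0.1214  1.5754 -0.0017  1.6873 -2.2031]
[-1.7897 -2.3649 -0.3125] [ 0.2604 -0.4827  0.3625]
[280.5831 252.1309]
[294.5106 213.6141]
[295.8179 414.5904]
```

View pics/w1.png

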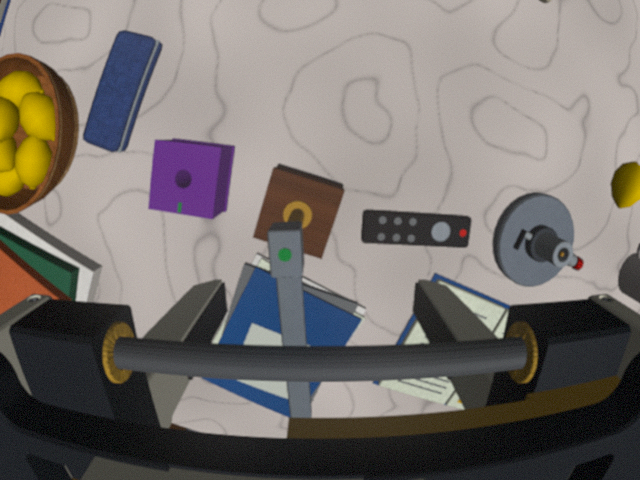

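The wrist picture shows the head dot at (285,254), the collar at (298,214), the bar tip at about (300,415), the rim hole at (562,254) and the knob at (578,264). I'll refine the positions from these.

```bash
python3 - <<'E'
from h import *
np.set_printoptions(precision=4,suppress=True)
im=cv2.imread("pics/w1.png"); h=cv2.cvtColor(im,cv2.COLOR_BGR2HSV)
m={"rvec":[-1.7897,-2.3649,-.3125]}
c=cam("wrist")
v,u=np.nonzero((abs(h[...,0].astype(int)-65)<20)&(h[...,1]>100)&(np.indices(h.shape[:2])[0]>235)&(np.indices(h.shape[:2])[0]<270)&(np.indices(h.shape[:2])[1]>270)&(np.indices(h.shape[:2])[1]<300))
print("dot",u.mean(),v.mean(),onz("wrist",u.mean(),v.mean(),.221,c))
y,x=np.indices(h.shape[:2]); k=(h[...,0]<30)&(h[...,0]>15)&(h[...,1]>130)&(h[...,2]>110)&(abs(x-298)<25)&(abs(y-214)<20)
mm=cv2.minEnclosingCircle(np.argwhere(k)[:,::-1].astype(np.float32)); print("collar",mm,onz("wrist",*mm[0],.07,c))
print("tip",onz("wrist",300,414,.209,c)); print("head-front edge",onz("wrist",285,225,.221,c))
for z in(.075,.08,.085): print("rim",z,onz("wrist",562,254,z,c))
print("disc",onz("wrist",535,239,.02,c),"knob",onz("wrist",578,264,.066,c))
print("dock sq",np.mean([onz("wrist",*p,.064,c) for p in[(280,166),(343,186),(318,256),(257,233)]],0))
E
```

```text
dot 284.2985074626866 254.3507462686567 [ 0.5086 -0.1506  0.221 ]
collar ((297.0, 214.61764526367188), 14.741969108581543) [ 0.508  -0.1504  0.07  ]
tip [ 0.6592 -0.1008  0.209 ]
head-front edge [ 0.4876 -0.1555  0.221 ]
rim 0.075 [0.4593 0.1946 0.075 ]
rim 0.08 [0.4589 0.1903 0.08  ]
rim 0.085 [0.4585 0.1861 0.085 ]
disc [0.4566 0.1813 0.02  ] knob [0.4653 0.2389 0.066 ]
dock sq [ 0.5042 -0.1492  0.064 ]
```

Request:
arm_command(
  deltas=[
    [[0.4, -0.7, -1.0, 0, 0, 0.8], [0.4, -0.7, -1.0, 0, 0, 0.8], [0.3, -0.7, -1.0, 0, 0, 0.7], [0, 0, 0, 0, 0, 0], [0, 0, 0, 0, 0, 0], [0, 0, 0, 0, 0, 0]],
  ],
)

```text
t: 2.7
tool_pos: [0.5076, -0.1477, 0.2805]
orientation: [0.496, -3.102, -0.001]
force: [-0.5, 0.2, 0.1]
opening: 0.0929
gripper_force: 0.0
```

```bash
python3 - <<'E'
from h import *
np.set_printoptions(precision=4,suppress=True)
s=monitor.read_state(); print(s["t"],s["tool_pos"],s["orientation"],s["dq"])
R=cv2.Rodrigues(s["orientation"])[0]; print("tool y az",np.degrees(np.arctan2(R[1,1],R[0,1])),"z",R[:,2])
c=cam("wrist"); im=eyes.read_camera("wrist"); cv2.imwrite("pics/w2.png",im)
h=cv2.cvtColor(im,cv2.COLOR_BGR2HSV); p=proj("wrist",(.5085,-.153,.221),c); y,x=np.indices(h.shape[:2])
k=(abs(h[...,0].astype(int)-65)<20)&(h[...,1]>100)&(abs(x-p[0])<20)&(abs(y-p[1])<20)
print("dot",p,x[k].mean(),y[k].mean(),onz("wrist",x[k].mean(),y[k].mean(),.221,c))
p=proj("wrist",(.5085,-.153,.07),c)
k=(h[...,0]<30)&(h[...,0]>15)&(h[...,1]>130)&(h[...,2]>110)&(abs(x-p[0])<25)&(abs(y-p[1])<20)
mm=cv2.minEnclosingCircle(np.argwhere(k)[:,::-1].astype(np.float32)); print("collar",mm,onz("wrist",*mm[0],.07,c))
# finger mid line reference: where TCP projects
print("tcp",proj("wrist",s["tool_pos"],c))
u,v=p; print([onz("top",343.5,252,.064)])
E
```

```text
2.7 [ 0.5076 -0.1477  0.2805] [ 0.4959 -3.1017 -0.0006] [ 0.0027 -0.0095 -0.0131  0.0003  0.0027  0.0019]
tool y az 108.16675816961754 z [-0.0005  0.0003 -1.    ]
dot [308.2811 258.2716] 307.86285714285714 259.5885714285714 [ 0.5094 -0.153   0.221 ]
collar ((312.27777099609375, 214.55555725097656), 15.911208152770996) [ 0.5089 -0.153   0.07  ]
tcp [315.8708 296.5362]
[array([ 0.5061, -0.1532,  0.064 ])]
```

View pics/w2.png

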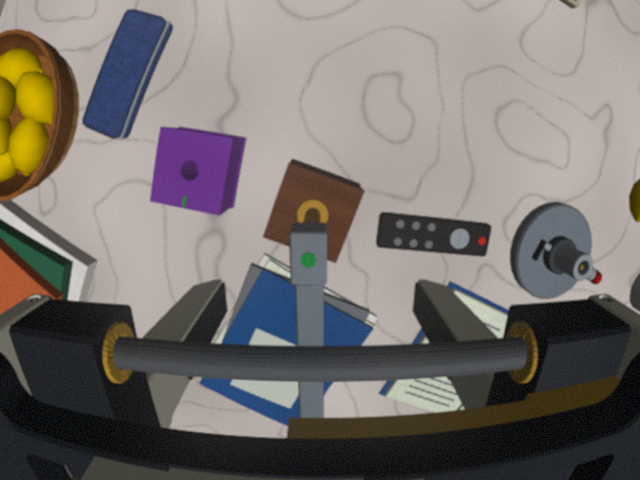

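The head dot at (308,260) and collar at (312,214) agree: the stem axis is at (0.509,-0.153). The head lies square between the fingers, so I'll descend and grip.

Request:
arm_command(
  deltas=[
    [[0.14, -0.54, 0, 0, 0, 0], [0, 0, 0, 0, 0, 0], [0, 0, -2.0, 0, 0, 0], [0, 0, -2.0, 0, 0, 0], [0, 0, -2.0, 0, 0, 0], [0, 0, -1.5, 0, 0, 0], [0, 0, -1.0, 0, 0, 0], [0, 0, -0.8, 0, 0, 0], [0, 0, 0, 0, 0, 0], [0, 0, 0, 0, 0, 0]],
  ],
)

```text
t: 3.58
tool_pos: [0.5093, -0.1537, 0.188]
orientation: [-0.495, 3.102, -0.0]
force: [-0.2, -0.4, -0.1]
opening: 0.0929
gripper_force: 0.0
```

Request:
arm_command(
  deltas=[
    [[0, 0, 0, 0, 0, 0], [0, 0, 0, 0, 0, 0], [0, 0, 0, 0, 0, 0], [0, 0, 0, 0, 0, 0], [0, 0, 0, 0, 0, 0], [0, 0, 0, 0, 0, 0], [0, 0, 0, 0, 0, 0], [0, 0, 0, 0, 0, 0], [0, 0, 0, 0, 0, 0], [0, 0, 0, 0, 0, 0]],
  ],
  gripper=-1,
  squeeze=35,
)

```text
t: 4.42
tool_pos: [0.5091, -0.1536, 0.1876]
orientation: [0.496, -3.102, 0.0]
force: [0.0, -1.5, 0.4]
opening: 0.0307
gripper_force: 0.0
```

Request:
arm_command(
  deltas=[
    [[0, 0, 0, 0, 0, 0], [0, 0, 0, 0, 0, 0], [0, 0, 0, 0, 0, 0], [0, 0, 0, 0, 0, 0], [0, 0, 0, 0, 0, 0], [0, 0, 0, 0, 0, 0]],
  ],
)

```text
t: 4.92
tool_pos: [0.5091, -0.1536, 0.1876]
orientation: [0.496, -3.102, -0.0]
force: [0.6, -0.4, 0.2]
opening: 0.0237
gripper_force: 35.0
```

Request:
arm_command(
  deltas=[
    [[0, 0, 0.3, 0, 0, 0], [0, 0, 0.6, 0, 0, 0], [0, 0, 1.0, 0, 0, 0], [0, 0, 1.0, 0, 0, 0], [0, 0, 1.0, 0, 0, 0], [0, 0, 1.0, 0, 0, 0], [0, 0, 1.0, 0, 0, 0], [0, 0, 1.5, 0, 0, 0], [0, 0, 2.0, 0, 0, 0], [0, 0, 2.0, 0, 0, 0], [0, 0, 1.6, 0, 0, 0], [0, 0, 0, 0, 0, 0]],
  ],
)

```text
t: 5.92
tool_pos: [0.5106, -0.1542, 0.3228]
orientation: [-0.495, 3.096, -0.006]
force: [0.1, -0.7, -1.6]
opening: 0.0238
gripper_force: 35.0
```

Request:
arm_command(
  deltas=[
    [[-0.2, 1.0, 0, 0, 0, -1.0], [-0.4, 2.0, 0, 0, 0, -2.0], [-0.4, 2.5, 0, 0, 0, -2.0], [-0.5, 3.0, 0, 0, 0, -2.4], [-0.5, 3.0, 0, 0, 0, -2.4], [-0.6, 3.2, 0, 0, 0, -2.4], [-0.5, 3.0, 0, 0, 0, -2.4], [-0.5, 3.0, 0, 0, 0, -2.4], [-0.5, 2.8, 0, 0, 0, -2.4], [-0.4, 2.0, 0, 0, 0, -2.4], [-0.3, 1.5, 0, 0, 0, -1.5], [-0.1, 1.0, 0, 0, 0, -0.6]],
  ],
  squeeze=55,
)

```text
t: 6.92
tool_pos: [0.4593, 0.1281, 0.317]
orientation: [-0.157, -3.137, -0.001]
force: [0.3, -0.5, -3.4]
opening: 0.0235
gripper_force: 55.0
```

Request:
arm_command(
  deltas=[
    [[0, 0, 0, 0, 0, 0], [0, 0, 0, 0, 0, 0], [0, 0, 0, 0, 0, 0], [0, 0, 0, 0, 0, 0], [0, 0, 0, 0, 0, 0], [0, 0, 0, 0, 0, 0]],
  ],
)

```text
t: 7.42
tool_pos: [0.4603, 0.1258, 0.3176]
orientation: [-0.159, -3.138, 0.0]
force: [0.3, 0.1, -3.6]
opening: 0.0235
gripper_force: 55.0
```

```bash
python3 - <<'E'
from h import *
np.set_printoptions(precision=4,suppress=True)
s=monitor.read_state(); print(s["t"],s["tool_pos"],s["orientation"],s["force"],s["wrist_torque"])
R=cv2.Rodrigues(s["orientation"])[0]; print("tool y az",np.degrees(np.arctan2(R[1,1],R[0,1])),"z",R[:,2])
c=cam("wrist"); im=eyes.read_camera("wrist"); cv2.imwrite("pics/w3.png",im); np.savez("w3.npz",rvec=c[0]["rvec"],tvec=c[0]["tvec"])
print("pred rim",proj("wrist",(.459,.185,.08),c),"foot",proj("wrist",s["tool_pos"]+.1786*R[:,2],c))
E
```

```text
7.4167 [0.4603 0.1258 0.3176] [-0.159  -3.1376  0.0001] [ 0.2517  0.0657 -3.6192] [ 0.0529  0.0648 -0.0207]
tool y az 84.19637352523873 z [-0.     -0.0001 -1.    ]
pred rim [370.9614 204.7991] foot [317.3765 222.0382]
```

View pics/w3.png

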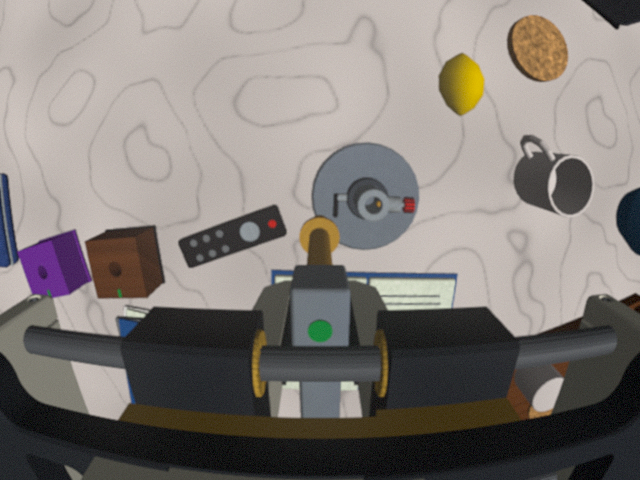

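The grip is good, with the lamp hanging upright. The collar is at (320,236), the rim at about (374,204), the knob at (409,205) and the disc around (366,196). I'll zoom in on the rim and foot.

```bash
python3 - <<'E'
from h import *
im=cv2.imread("pics/w3.png")[140:260,290:430]; cv2.imwrite("pics/w3c.png",cv2.resize(im,None,fx=5,fy=5,interpolation=cv2.INTER_CUBIC))
E
```

```text
(no output)
```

View pics/w3c.png

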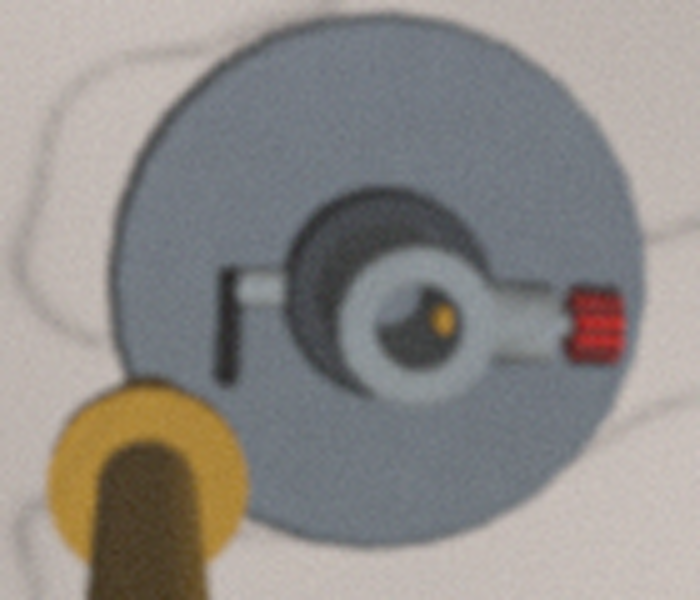

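```bash
python3 - <<'E'
from h import *
np.set_printoptions(precision=4,suppress=True)
c=cam("wrist"); s=monitor.read_state(); T=s["tool_pos"]; print(T)
print("cam",-c[1].T@c[2])
print("disc",onz("wrist",365.7,196.2,.02,c))
for z in(.078,.08,.082,.085): print("rim",onz("wrist",373.8,204.7,z,c))
print("knob",onz("wrist",409.2,205,.066,c))
print("collar",onz("wrist",319.6,236.6,.1996,c), "pred",proj("wrist",[T[0],T[1],.1996],c))
print("dot",onz("wrist",320,330.5,.3512,c),"pred",proj("wrist",[T[0],T[1],.3512],c))
for z,dx in((.08,16),):
  a=onz("wrist",373.8-16,204.7,z,c);b=onz("wrist",373.8+16,204.7,z,c);print("width",np.linalg.norm(a-b))
m=cv2.imread("pics/top0.png"); 
t=eyes.read_camera("top"); sd=eyes.read_camera("side"); cv2.imwrite("pics/top1.png",t); cv2.imwrite("pics/side1.png",sd)
E
```

```text
[0.4603 0.1259 0.3176]
cam [0.3886 0.135  0.4832]
disc [0.4579 0.1867 0.02  ]
rim [0.4595 0.1886 0.078 ]
rim [0.4592 0.1883 0.08  ]
rim [0.4588 0.188  0.082 ]
rim [0.4583 0.1876 0.085 ]
knob [0.4656 0.2317 0.066 ]
collar [0.4595 0.128  0.1996] pred [316.9832 237.853 ]
dot [0.4601 0.128  0.3512] pred [314.6804 331.2693]
width 0.03587051393670453
```

The gripped lamp reads +2.1 mm in y against the TCP, which is the camera's bias. Relative to the lamp axis, the rim is at (-0.07, +6.0) cm. I'll shift over it and lower the foot to just above the rim.

Request:
arm_command(
  deltas=[
    [[0, 0.8, 0, 0, 0, 0], [0, 1.2, 0, 0, 0, 0], [-0.07, 1.5, 0, 0, 0, 0], [0, 1.2, 0, 0, 0, 0], [0, 0.8, 0, 0, 0, 0], [0, 0.5, 0, 0, 0, 0], [0, 0, -0.8, 0, 0, 0], [0, 0, -1.2, 0, 0, 0], [0, 0, -1.2, 0, 0, 0], [0, 0, -0.8, 0, 0, 0], [0, 0, -0.4, 0, 0, 0], [0, 0, 0, 0, 0, 0]],
  ],
)

```text
t: 8.57
tool_pos: [0.4586, 0.1857, 0.2716]
orientation: [-0.159, -3.135, 0.002]
force: [0.0, 0.1, -2.2]
opening: 0.0239
gripper_force: 55.0
```

Request:
arm_command(
  deltas=[
    [[0, 0, 0, 0, 0, 0], [0, 0, 0, 0, 0, 0], [0, 0, 0, 0, 0, 0], [0, 0, 0, 0, 0, 0]],
  ],
)

```text
t: 8.9
tool_pos: [0.4598, 0.1864, 0.2743]
orientation: [0.158, 3.136, 0.001]
force: [0.2, -0.3, -3.2]
opening: 0.0237
gripper_force: 55.0
```

```bash
python3 - <<'E'
from h import *
np.set_printoptions(precision=4,suppress=True)
s=monitor.read_state(); print(s["t"],s["tool_pos"],s["orientation"],s["force"],s["wrist_torque"])
c=cam("wrist"); im=eyes.read_camera("wrist"); sd=eyes.read_camera("side"); tp=eyes.read_camera("top")
a=cv2.resize(im[150:270,255:385],None,fx=3,fy=3,interpolation=cv2.INTER_CUBIC)
b=cv2.resize(sd[160:260,210:310],None,fx=3.6,fy=3.6,interpolation=cv2.INTER_CUBIC)
m=np.hstack([a,b]); cv2.imwrite("pics/c4.png",m); print(m.shape); cv2.imwrite("pics/top2.png",tp); cv2.imwrite("pics/w4.png",im); cv2.imwrite("pics/side2.png",sd)
T=s["tool_pos"]; print("rim",proj("wrist",(.4590,.1881,.08),c),"collar", proj("wrist",(T[0],T[1],T[2]-.1786+.061),c), "foot side",proj("side",(T[0],T[1],T[2]-.1786)),"rim side",proj("side",(.459,.186,.08)))
E
```

```text
8.9 [0.4598 0.1864 0.2743] [0.1577 3.1365 0.0006] [ 0.1665 -0.32   -3.1625] [ 0.0541 -0.0085 -0.0549]
(360, 750, 3)
rim [318.9714 217.6159] collar [316.9007 237.8309] foot side [253.9611 213.7568] rim side [254.2567 217.2421]
```

View pics/c4.png

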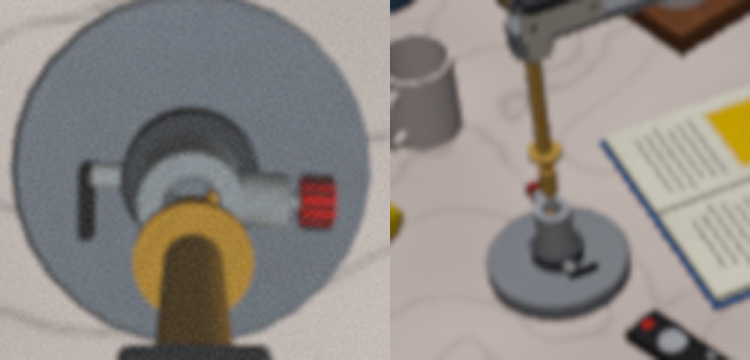

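The crop shows the collar centre at about (319.7,237) and the rim centre at about (318.2,218). The rim is therefore about 1.3 mm toward −y, which matches the fixed cameras, and the side view has the foot over the bore. I'll correct that and descend gently.

Request:
arm_command(
  deltas=[
    [[-0.05, -0.12, 0, 0, 0, 0], [0, 0, -0.2, 0, 0, 0], [0, 0, -0.2, 0, 0, 0], [0, 0, -0.2, 0, 0, 0], [0, 0, -0.2, 0, 0, 0], [0, 0, -0.2, 0, 0, 0], [0, 0, -0.2, 0, 0, 0], [0, 0, -0.2, 0, 0, 0], [0, 0, -0.2, 0, 0, 0], [0, 0, 0, 0, 0, 0], [0, 0, 0, 0, 0, 0]],
  ],
)

```text
t: 9.97
tool_pos: [0.4588, 0.1852, 0.2575]
orientation: [-0.158, -3.137, 0.0]
force: [-0.1, -1.0, -2.6]
opening: 0.0239
gripper_force: 55.0
```

Request:
arm_command(
  deltas=[
    [[0, 0, -0.2, 0, 0, 0], [0, 0, -0.2, 0, 0, 0], [0, 0, -0.1, 0, 0, 0], [0, 0, 0, 0, 0, 0], [0, 0, 0, 0, 0, 0]],
  ],
)

```text
t: 10.38
tool_pos: [0.4589, 0.1852, 0.2525]
orientation: [-0.158, -3.137, 0.0]
force: [0.3, -0.6, -2.6]
opening: 0.0238
gripper_force: 55.0
```

Request:
arm_command(
  deltas=[
    [[0, 0, -0.2, 0, 0, 0], [0, 0, -0.2, 0, 0, 0], [0, 0, -0.1, 0, 0, 0], [0, 0, 0, 0, 0, 0], [0, 0, 0, 0, 0, 0]],
  ],
)

```text
t: 10.8
tool_pos: [0.4589, 0.1852, 0.2475]
orientation: [-0.158, -3.137, 0.0]
force: [0.1, 0.1, -3.4]
opening: 0.0237
gripper_force: 55.0
```

Request:
arm_command(
  deltas=[
    [[0, 0, -0.15, 0, 0, 0], [0, 0, -0.15, 0, 0, 0], [0, 0, -0.1, 0, 0, 0], [0, 0, 0, 0, 0, 0], [0, 0, 0, 0, 0, 0]],
  ],
)

```text
t: 11.22
tool_pos: [0.4593, 0.1851, 0.2446]
orientation: [0.158, 3.136, 0.0]
force: [-0.4, -0.6, 5.0]
opening: 0.0235
gripper_force: 55.0
```

About 8 N of lift shows up at 14 mm below the rim, which fits the plunger. I'll keep pushing gently.

Request:
arm_command(
  deltas=[
    [[0, 0, -0.1, 0, 0, 0], [0, 0, -0.1, 0, 0, 0], [0, 0, -0.1, 0, 0, 0], [0, 0, 0, 0, 0, 0], [0, 0, 0, 0, 0, 0]],
  ],
)

```text
t: 11.63
tool_pos: [0.4596, 0.185, 0.2418]
orientation: [0.158, 3.136, 0.0]
force: [-0.2, -1.4, 5.8]
opening: 0.0236
gripper_force: 55.0
```

Request:
arm_command(
  deltas=[
    [[0, 0, -0.1, 0, 0, 0], [0, 0, -0.1, 0, 0, 0], [0, 0, -0.1, 0, 0, 0], [0, 0, 0, 0, 0, 0], [0, 0, 0, 0, 0, 0]],
  ],
)

```text
t: 12.05
tool_pos: [0.4594, 0.1851, 0.2383]
orientation: [0.158, 3.136, -0.0]
force: [0.0, -2.1, 4.7]
opening: 0.0236
gripper_force: 55.0
```

Request:
arm_command(
  deltas=[
    [[0, 0, -0.1, 0, 0, 0], [0, 0, -0.1, 0, 0, 0], [0, 0, -0.1, 0, 0, 0], [0, 0, -0.1, 0, 0, 0], [0, 0, 0, 0, 0, 0], [0, 0, 0, 0, 0, 0]],
  ],
)

```text
t: 12.55
tool_pos: [0.459, 0.1851, 0.2334]
orientation: [0.158, 3.138, -0.0]
force: [2.6, -1.2, 1.5]
opening: 0.0238
gripper_force: 55.0
```

Request:
arm_command(
  deltas=[
    [[0, 0, -0.2, 0, 0, 0], [0, 0, -0.2, 0, 0, 0], [0, 0, -0.2, 0, 0, 0], [0, 0, -0.2, 0, 0, 0], [0, 0, 0, 0, 0, 0], [0, 0, 0, 0, 0, 0]],
  ],
)

```text
t: 13.05
tool_pos: [0.4586, 0.1851, 0.2245]
orientation: [-0.158, -3.137, 0.001]
force: [3.2, -0.8, -4.1]
opening: 0.024
gripper_force: 55.0
```

Request:
arm_command(
  deltas=[
    [[0.04, 0, -0.15, 0, 0, 0], [0, 0, -0.15, 0, 0, 0], [0, 0, -0.2, 0, 0, 0], [0, 0, -0.2, 0, 0, 0], [0, 0, -0.2, 0, 0, 0], [0, 0, 0, 0, 0, 0], [0, 0, 0, 0, 0, 0]],
  ],
)

```text
t: 13.63
tool_pos: [0.4589, 0.1851, 0.2155]
orientation: [-0.157, -3.136, 0.001]
force: [1.2, -1.6, -4.6]
opening: 0.0236
gripper_force: 55.0
```

Request:
arm_command(
  deltas=[
    [[0, 0, -0.1, 0, 0, 0], [0, 0, -0.1, 0, 0, 0], [0, 0, -0.1, 0, 0, 0], [0, 0, 0, 0, 0, 0], [0, 0, 0, 0, 0, 0]],
  ],
)

```text
t: 14.05
tool_pos: [0.4592, 0.1851, 0.2135]
orientation: [-0.158, -3.137, 0.0]
force: [-0.9, -2.1, 0.6]
opening: 0.0234
gripper_force: 55.0
```

Request:
arm_command(
  deltas=[
    [[0, 0, -0.1, 0, 0, 0], [0, 0, -0.1, 0, 0, 0], [0, 0, -0.1, 0, 0, 0], [0, 0, 0, 0, 0, 0], [0, 0, 0, 0, 0, 0]],
  ],
)

```text
t: 14.47
tool_pos: [0.4592, 0.1852, 0.2102]
orientation: [-0.158, -3.137, 0.0]
force: [1.4, -2.2, -0.9]
opening: 0.0236
gripper_force: 55.0
```

Request:
arm_command(
  deltas=[
    [[0, 0, -0.1, 0, 0, 0], [0, 0, -0.1, 0, 0, 0], [0, 0, 0, 0, 0, 0], [0, 0, 0, 0, 0, 0]],
  ],
)

```text
t: 14.8
tool_pos: [0.4591, 0.1851, 0.2079]
orientation: [-0.158, -3.137, 0.0]
force: [2.1, -3.0, -4.0]
opening: 0.0237
gripper_force: 55.0
```

Request:
arm_command(
  deltas=[
    [[0, 0, -0.1, 0, 0, 0], [0, 0, -0.05, 0, 0, 0], [0, 0, 0, 0, 0, 0], [0, 0, 0, 0, 0, 0]],
  ],
)

```text
t: 15.13
tool_pos: [0.4591, 0.1852, 0.2068]
orientation: [-0.158, -3.137, 0.0]
force: [1.0, -2.7, -4.9]
opening: 0.024
gripper_force: 55.0
```

Request:
arm_command(
  deltas=[
    [[0, -0.02, -0.05, 0, 0, 0], [0, 0, -0.05, 0, 0, 0], [0, 0, 0, 0, 0, 0], [0, 0, 0, 0, 0, 0]],
  ],
)

```text
t: 15.47
tool_pos: [0.4594, 0.1851, 0.2067]
orientation: [0.157, 3.137, 0.0]
force: [-1.0, -3.8, 3.6]
opening: 0.0237
gripper_force: 55.0
```

Request:
arm_command(
  deltas=[
    [[0, 0, -0.05, 0, 0, 0], [0, 0, -0.05, 0, 0, 0], [0, 0, 0, 0, 0, 0], [0, 0, 0, 0, 0, 0]],
  ],
)

```text
t: 15.8
tool_pos: [0.4597, 0.1851, 0.2067]
orientation: [0.157, 3.136, 0.001]
force: [-3.6, -3.6, 9.4]
opening: 0.0235
gripper_force: 55.0
```

Request:
arm_command(
  deltas=[
    [[0, 0, -0.05, 0, 0, 0], [0, 0, -0.05, 0, 0, 0], [0, 0, 0, 0, 0, 0], [0, 0, 0, 0, 0, 0]],
  ],
)

```text
t: 16.13
tool_pos: [0.4599, 0.1851, 0.2066]
orientation: [0.157, 3.135, 0.001]
force: [-5.5, -4.8, 15.5]
opening: 0.0237
gripper_force: 55.0
```

It stalls hard at TCP z 0.2067, with about 19 N of net push, which implies a rim at 83 mm. I'll look before going on.

```bash
python3 - <<'E'
from h import *
np.set_printoptions(precision=4,suppress=True)
s=monitor.read_state(); print(s["t"],s["tool_pos"],s["orientation"],s["force"],s["wrist_torque"])
c=cam("wrist"); im=eyes.read_camera("wrist"); sd=eyes.read_camera("side"); tp=eyes.read_camera("top")
a=cv2.resize(im[165:345,255:385],None,fx=3,fy=3,interpolation=cv2.INTER_CUBIC)
b=cv2.resize(sd[190:250,225:290],None,fx=6,fy=6,interpolation=cv2.INTER_CUBIC)
b2=np.zeros((540,390,3),np.uint8); b2[:360]=b
b2[365:540]=cv2.resize(im[195:253,290:420],None,fx=3,fy=3)[:175] if 0 else cv2.resize(im[195:253,290:420],(390,175))
cv2.imwrite("pics/c5.png",np.hstack([a,b2])); cv2.imwrite("pics/w5.png",im); cv2.imwrite("pics/side5.png",sd); cv2.imwrite("pics/top5.png",tp)
for n,f in(("w4","w4"),("w5","w5")):
    i=cv2.imread(f"pics/{f}.png"); h=cv2.cvtColor(i,cv2.COLOR_BGR2HSV); y,x=np.indices(h.shape[:2])
    k=((h[...,0]<8)|(h[...,0]>172))&(h[...,1]>130)&(x>340)&(x<400)&(y>190)&(y<260)
    print(f,"knob u",x[k].min(),x[k].max(),x[k].mean(),y[k].mean(),k.sum())
T=s["tool_pos"]
for z in(.08,.083): print(proj("wrist",(T[0],T[1]+.0021,z),c))
E
```

```text
16.1333 [0.4599 0.1851 0.2066] [0.1574 3.1354 0.0009] [-5.5425 -4.7592 15.4504] [-1.2583  1.6132  0.0512]
w4 knob u 355 366 360.53691275167785 217.40939597315437 149
w5 knob u 364 378 370.73333333333335 232.94666666666666 225
[319.4906 234.6618]
[319.4945 235.562 ]
```

View pics/c5.png

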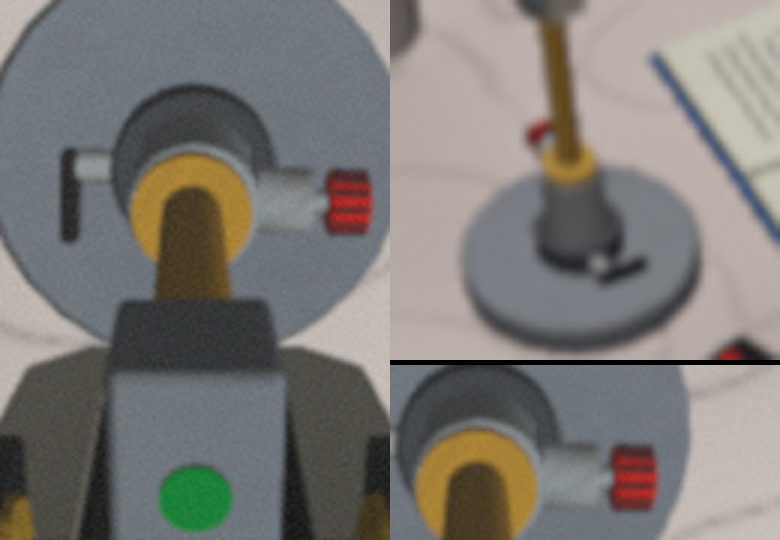

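The wrist and side crops show the collar on the rim with no visible gap. The dot at (320,331) is unchanged, so the lamp has not slipped in the grip. I'll check the knob travel and the collar-to-rim height numerically.

```bash
python3 - <<'E'
from h import *
np.set_printoptions(precision=4,suppress=True)
c5=cam("wrist"); z=np.load("w3.npz"); m=dict(c5[0]); m["rvec"]=z["rvec"];m["tvec"]=z["tvec"]
c3=(m,cv2.Rodrigues(z["rvec"])[0],z["tvec"])
for f,c,P in(("w3",c3,(409,205)),("w5",c5,(371,233))):
    h=cv2.cvtColor(cv2.imread(f"pics/{f}.png"),cv2.COLOR_BGR2HSV); y,x=np.indices(h.shape[:2])
    k=((h[...,0]<8)|(h[...,0]>172))&(h[...,1]>110)&(abs(x-P[0])<14)&(abs(y-P[1])<16)
    for zz in(.066,.069): 
        K=onz("wrist",x[k].mean(),y[k].mean(),zz,c); print(f,zz,"knob",K, "in/out edges",onz("wrist",x[k].min()-.5,y[k].mean(),zz,c)[1],onz("wrist",x[k].max()+.5,y[k].mean(),zz,c)[1])
# knob in side/top pictures before & after
for n in("top","side"):
  for f in("0","2","5"):
    h=cv2.cvtColor(cv2.imread(f"pics/{n}{f}.png"),cv2.COLOR_BGR2HSV); y,x=np.indices(h.shape[:2]); P={"top":(200.5,268.3),"side":(249.6,211.7)}[n]
    k=((h[...,0]<10)|(h[...,0]>170))&(h[...,1]>90)&(abs(x-P[0])<8)&(abs(y-P[1])<8); print(n,f,k.sum(),x[k].mean() if k.any() else 0,y[k].mean() if k.any() else 0)
# disc centre: ellipse from wrist 5 (grey-blue) left/top edges by brightness
T=monitor.read_state()["tool_pos"]
# collar lower edge / width in side5: yellow mask
h=cv2.cvtColor(cv2.imread("pics/side5.png"),cv2.COLOR_BGR2HSV); y,x=np.indices(h.shape[:2])
k=(h[...,0]>12)&(h[...,0]<32)&(h[...,1]>100)&(h[...,2]>120)&(abs(x-255)<8)&(abs(y-218)<8)
print("collar side mask x",x[k].min(),x[k].max(),"y",y[k].min(),y[k].max(), "pred collar mid at",proj("side",(T[0],T[1],T[2]-.1786+.061)),"bottom front",proj("side",(T[0],T[1],T[2]-.1786+.055)))
E
```

```text
w3 0.066 knob [0.4656 0.2312 0.066 ] in/out edges 0.2247647450653488 0.23794329339875075
w3 0.069 knob [0.465  0.2305 0.069 ] in/out edges 0.22411868273026048 0.23720244991878547
w5 0.066 knob [0.4658 0.2307 0.066 ] in/out edges 0.22432231249451368 0.23721605579570945
w5 0.069 knob [0.4651 0.2303 0.069 ] in/out edges 0.22402626299722025 0.23679359599619465
top 0 22 200.0909090909091 267.95454545454544
top 2 0 0 0
top 5 0 0 0
side 0 8 249.25 211.625
side 2 8 249.625 211.5
side 5 11 249.36363636363637 211.45454545454547
collar side mask x 251 258 y 214 220 pred collar mid at [254.3641 215.3897] bottom front [254.5276 216.6516]
```

The knob is back where it was when fully out (within 0.4 mm), so the plunger has snapped into the groove. The stop is hard and the base has not moved, so the lamp is home. I'll take off the push, then let go.

Request:
arm_command(
  deltas=[
    [[-0.03, -0.04, 0.1, 0, 0, 0], [0, 0, 0.1, 0, 0, 0], [0, 0, 0.05, 0, 0, 0], [0, 0, 0, 0, 0, 0], [0, 0, 0, 0, 0, 0]],
  ],
)

```text
t: 16.7
tool_pos: [0.4592, 0.1848, 0.2067]
orientation: [0.158, 3.137, 0.001]
force: [0.2, -1.1, 2.1]
opening: 0.0235
gripper_force: 55.0
```

Request:
arm_command(
  deltas=[
    [[0, 0, 0, 0, 0, 0], [0, 0, 0, 0, 0, 0], [0, 0, 0, 0, 0, 0], [0, 0, 0, 0, 0, 0], [0, 0, 0, 0, 0, 0], [0, 0, 0, 0, 0, 0], [0, 0, 0, 0, 0, 0], [0, 0, 0, 0, 0, 0], [0, 0, 0, 0, 0, 0], [0, 0, 0, 0, 0, 0]],
  ],
  gripper=0.6,
)

```text
t: 17.53
tool_pos: [0.459, 0.1846, 0.2066]
orientation: [-0.158, -3.138, -0.0]
force: [0.7, 0.0, -0.5]
opening: 0.074
gripper_force: 0.0
```

Request:
arm_command(
  deltas=[
    [[0, 0, 0.3, 0, 0, 0], [0, 0, 0.8, 0, 0, 0], [0, 0, 1.5, 0, 0, 0], [0, 0, 2.0, 0, 0, 0], [0, 0, 2.0, 0, 0, 0], [0, 0, 2.0, 0, 0, 0], [0, 0, 2.0, 0, 0, 0], [0, 0, 1.5, 0, 0, 0], [0, 0, 0.5, 0, 0, 0], [0, 0, 0, 0, 0, 0], [0, 0, 0, 0, 0, 0], [0, 0, 0, 0, 0, 0]],
  ],
)

```text
t: 18.53
tool_pos: [0.4586, 0.1845, 0.3313]
orientation: [-0.157, -3.136, 0.001]
force: [-0.0, 0.4, -0.9]
opening: 0.0745
gripper_force: 0.0
```

```bash
python3 - <<'E'
from h import *
np.set_printoptions(precision=4,suppress=True)
s=monitor.read_state(); print(s["t"],s["tool_pos"],s["force"],s["opening"])
c=cam("wrist"); im=eyes.read_camera("wrist"); sd=eyes.read_camera("side"); tp=eyes.read_camera("top")
cv2.imwrite("pics/w6.png",im); cv2.imwrite("pics/side6.png",sd); cv2.imwrite("pics/top6.png",tp)
cv2.imwrite("pics/c6.png",np.hstack([cv2.resize(im[110:440,180:520],(400,388)),cv2.resize(sd[150:280,210:340],(388,388),interpolation=cv2.INTER_CUBIC)]))
h=cv2.cvtColor(im,cv2.COLOR_BGR2HSV); y,x=np.indices(h.shape[:2])
k=((h[...,0]<8)|(h[...,0]>172))&(h[...,1]>110)&(abs(x-370)<30)&(y>170)&(y<260)
print("knob",onz("wrist",x[k].mean(),y[k].mean(),.069,c),k.sum())
k=(abs(h[...,0].astype(int)-65)<20)&(h[...,1]>100)&(abs(x-319)<20)&(abs(y-270)<50)
print("dot",x[k].mean(),y[k].mean(),onz("wrist",x[k].mean(),y[k].mean(),.240,c))
E
```

```text
18.5333 [0.4586 0.1845 0.3313] [-0.0078  0.3803 -0.9415] 0.07453926904650286
knob [0.4648 0.2303 0.069 ] 125
dot 319.2686567164179 247.79850746268656 [0.4592 0.1862 0.24  ]
```

View pics/c6.png

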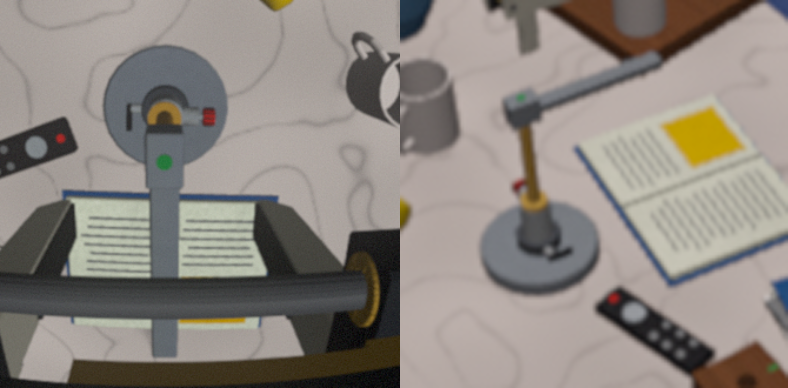

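The lamp stands upright on the base with the collar down. In the wrist half the bar runs over the book's middle. I'll do a numeric pointing check, then hand in.

```bash
python3 - <<'E'
from h import *
np.set_printoptions(precision=4,suppress=True)
tip=onz("side",296.1,169.5,.228); hd=onz("side",210+121/388*130,150+98/388*130,.240)
a=np.degrees(np.arctan2(*(tip-hd)[1::-1])); b=np.degrees(np.arctan2(.1647-.185,.6618-.459)); print(tip,hd,a,b)
if abs(a-b)<4: print(ticket.close_job())
E
```

```text
[0.6187 0.1596 0.228 ] [0.4582 0.1788 0.24  ] -6.813745318476506 -5.716187608947276
the job is handed in; nothing more can be done
None
```

The lamp is standing in the base and released, and I handed the job in at about 18.7 s. The collar landed hard on the rim, with about 19 N of push at the end. The plunger knob was back at its fully-out position, so it has snapped into the groove. The bar points to within about 1° of the book's middle by the camera. The base moved less than about 1 mm, and I touched nothing else.

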